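# Set a slotted bracket against a gauge block and clamp it

## Robot

A 6-joint arm with a two-finger parallel gripper is mounted at the origin on the work surface. World frame = base frame: x ahead of the robot, y to its left, z up, the work surface at z = 0. Lengths are in m, angles in rad, forces in N, time in s.
With the tool pointing down it reaches from about 0.35 to 0.85 m from the base axis. Payload 8.1 kg.
Tool frame: the origin (TCP) lies at the centre of the arm's flange, where the gripper is bolted on; the fingertips stand 186 mm ahead of it and the grasp point (between the pads) lies 167 mm ahead of it; z points along the fingers, y is the direction in which the jaws open and shut (so a half turn about z gives the same grasp; the last joint's range is limited). The gripper opens to 93 mm and grips with 3 to 60 N. Pads are 15 mm wide; open, the fingers measure 128 mm over their backs; the gripper's body (75 mm by 188 mm) begins 65 mm behind the grasp point.
Start: joints at [-1.312, 0.13, 1.488, -0, 1.523, -0.085], TCP at [0.202, -0.565, 0.405] pointing down, gripper open.
Joint ranges: [-2.96, 2.96], [-0.89, 2.26], [0.02, 2.5], [-1.34, 4.48], [0, 2.73], [-2.66, 2.66]. Speed limits (rad/s): [2.39, 2.39, 2.79, 3.14, 3.14, 3.14].

## Interface

Orientations are given as a rotation vector (axis times angle).
In Python, from plant import robot, viewer, order gives the robot as it stands.
- The arm moves only by the tool apply_moves, never from a script. Its argument "deltas" is a list of rows, each a list of 3 entries, a list of its own where there are three numbers: the finger opening in mm, from 0 to 93, then the shift along the tool's x, y, z in mm, then the turn about the tool's z in rad. In form: [[grip, [dx, dy, dz], yaw], ...]. A call has 1 to 5 rows; each row shifts and turns the commanded pose from where the row before left it, along the tool's axes as they then stand; what a row does not reach is not made up. A row lasts 1/8 s, in which the tool goes at most 62.5 mm and 10.7 degrees, less where a joint would pass 70% of its speed; a pose out of reach is approached as far as the arm can. A call is refused whole if a number of a shift passes 62.5 or a number of a turn 0.188, either way. A call with a gripper value outside its range is refused whole. The fingers move at their own pace and stop on an object; "grip_force" is the grip in N (left out, the last holds). Time passes only in rows, so rows that do not move let the fingers close. It gives the time, the measured TCP pose, the force and the opening at its end, in the units of the state.
- robot.read_state(): the state, without advancing time (a new reading comes with each control period).
- viewer.read_camera(name): name is "side" or "top" or "wrist"; returns the picture (480x640x3 uint8, blue, green, red); there is no depth.
- viewer.get_calibration(name): a dict with "fx", "fy", "cx", "cy" (pixels), "R" (3x3) and "t" (3): a world point X has camera coordinates R X + t. Camera axes: x right, y down, z forward; pixel columns grow to the right and rows downward; lengths in m; the calibration is good to about 2 mm. A picture is of the moment at which its call begins: read the wrist's pose just before it. get_calibration takes no time and is no camera call; for the wrist camera it gives the pose at the moment of the call.
- order.close_job(): hands the job in, once; it reports no verdict.
The state is a dict: "t": time; "q": joint angles; "dq": joint speeds; "joint_torque": joint torques, N m; "tool_pos": TCP position; "orientation": TCP orientation; "force": force on the tool from outside, world axes, zero at the start; "wrist_torque": the same for the moment, N m; "opening": finger opening in m.
Only numpy, scipy, OpenCV 4.12 (cv2) and the standard library are available. Lean on these libraries where they do the work, as an engineer would, in place of code of your own. Each camera call takes 0.05 s, during which the arm holds its last target. There are 200 camera calls.

## Task

On the grey fixture plate, slide the white slotted bracket along its two studs towards the steel stop until it presses the steel gauge block firmly but gently (about 12 N beyond its own rubbing) against the stop, with no gap left on either side of the block (its upright is then at the scribed line). Then swing the black clamp lever clockwise, seen from above, until the bracket is clamped tight, and let go. Do not hammer or overforce the bracket or the lever, leave the gauge block in place, and leave everything else where it lies.

Things in the scene. Friction and masses are not known exactly. Their poses are not given: they have to be found in the camera images.
- base: Fixed grey steel plate, 320 x 180 x 12 mm, on the table. Its x axis is the slide direction (towards the stop), z up; origin on the table, on the slide line; the plate spans x -170 to +150, y +-90 mm. 8 mm studs at x = -20: at y = +26 a fixed plain hex nut (2 mm above the bracket's foot, its top 29 mm above the table), at y = -26 the clamp lever. Thin scribed line at x = +70: place of the bracket's front face.
- stop: Fixed bright steel block, 20 mm (x, slide direction) x 50 mm (y) x 35 mm high, bolted on the plate at x = +110 mm; origin at the centre of its underside, which is 12 mm above the table. Its flat face on the -x side is the stop face. Axes as the plate's.
- stop_face (a point): Point on the stop face (10 mm to -x of the stop's centre), 20 mm above the plate; axes as the plate's.
- bracket_grip (a point): White steel angle bracket, 0.3-0.7 kg, captive on the studs. This point: centre of its flat upright, 10 mm thick (x) x 46 wide (y, grip across it from above) x 50 high above the plate's surface, at 30 mm of that height (pushed much higher, the bracket tips and jams). x points to the stop. Behind it its foot, 115 x 90 x 6 mm, has two slots with 1.3 mm play each side of the studs. Starts 20-50 mm short; rubs with 2-9 N.
- bracket_face (a point): Point on the bracket's front face (towards the stop), on the centre line, 20 mm above the plate's surface. Axes as bracket_grip. In its final place it is 30 mm to -x of stop_face.
- gauge_center (a point): Centre of the loose steel gauge block, 30 mm (x, the gauged length) x 30 mm (y) x 32 mm high, about 0.2 kg, which lies on the plate between the bracket and the stop, a few mm off the stop and slightly askew. It slides with 1 to 3 N and squares itself when pushed flat against the stop.
- lever (a joint): Angle of the clamp lever, rad: 0 fully open, grows clockwise seen from above; starts at 0 to 0.4. A nut on the stud: it comes down 4 mm per rad, knob and all; its flange lands on the foot at about 1.4 rad. Until then it turns with about 2.5 N at the knob, then the resistance climbs steadily. 5 to 8 N at the knob (1.6 to 1.9 rad) is properly tight; it stays put when let go. End stop at 2.2.
- lever_knob (a point): Grip point on the axis of the lever's upright black round knob, 18 mm diameter, 44 high, at the end of the arm, 65 mm from the pivot. It lies about 66 mm above the table when open, 60 when tight: 16 mm below the knob's top, 20 mm above the top of the 11 mm wide arm. x axis from pivot to knob; the knob is rigid with the arm.
- lever_pivot (a point): Point on the axis of the lever's stud at the same height as lever_knob. The knob moves round it at 65 mm radius.
- collar: Bystander: small dark steel ring, 28 mm diameter, 12 mm high, on the fixture plate. Origin under its centre.
- bolt: Bystander: bolt standing on its head, 18 mm diameter, 34 mm high, on the fixture plate beside the stop. Origin under its centre.
- wrench: Bystander: steel wrench, 180 mm, lying on the table between robot and fixture, left.
- screwdriver: Bystander: screwdriver, 200 mm, lying on the table towards the robot, right.
- parts_tray: Bystander: grey plastic tray, 140 x 200 x 40 mm, on the right of the table.
- screw_jar: Bystander: jar, 60 mm diameter, 80 mm high, on the left of the table.
- profile: Bystander: offcut of aluminium profile, 160 x 40 x 40 mm, on the left of the table.

How it is judged:
By the outcome, as a careful person would: the job done as asked, in the order asked, and still so for the second after the job is handed in, with the robot touching nothing.
It also fails if it takes over 62 s, if anything falls off the work surface, if the arm or the gripper's body presses on something with over 40 N, if the wrist force passes 120 N, or if a joint passes its speed limit or range.

## Working session

There is one attempt and no reset: what is moved stays moved. The work goes in short steps, Python scripts to look and compute and a tool call to move; the robot and the scene stay as the last step left them, time stands still between calls to the robot, and variables do not carry over. Pictures are saved under pics/ and viewed, about 8 in all and at most 12, crops included, and the job is handed in when it is done.

Besides the shell and the picture viewer there is one more tool, called after "Call:" as a command line: name --argument value ..., lists and objects as JSON in quotes. apply_moves: Moves the arm, as the interface text tells. Its arguments: {"type":"object","properties":{"deltas":{"type":"array"},"grip_force":{"type":"number"}},"required":["deltas"]}

```bash
ls; mkdir -p pics
python3 - <<'E'
from plant import robot, viewer, order
import cv2, numpy as np
np.set_printoptions(precision=4,suppress=True)
s=robot.read_state(); print({k:np.round(v,3) for k,v in s.items()})
ims=[]
for n in("top","side"):
    im=viewer.read_camera(n); cv2.imwrite(f"pics/{n}0.png",im); c=viewer.get_calibration(n); print(n,c)
E
```

```text
pics
{'t': np.float64(0.0), 'q': array([-1.312,  0.131,  1.489, -0.   ,  1.523, -0.085]), 'dq': array([ 0.001,  0.001,  0.001, -0.   ,  0.   ,  0.   ]), 'joint_torque': array([ -0.002, -55.986, -49.175,   0.076,   0.036,  -0.   ]), 'tool_pos': array([ 0.202, -0.565,  0.404]), 'orientation': array([-3.093, -0.537,  0.   ]), 'force': array([-0.066,  0.324, -0.213]), 'wrist_torque': array([ 0.029, -0.011, -0.035]), 'opening': np.float64(0.093)}
top {'fx': 608.0597673802538, 'fy': 608.0597673802538, 'cx': 320.16035610356823, 'cy': 244.21935048981015, 'R': array([[ 0.0234, -0.9995,  0.0189],
       [-0.9919, -0.0255, -0.1246],
       [ 0.125 , -0.0158, -0.992 ]]), 't': array([-0.0192,  0.4863,  1.4061])}
side {'fx': 484.0458735823387, 'fy': 484.0458735823387, 'cx': 320.84495596201543, 'cy': 241.5408221089203, 'R': array([[-0.9049, -0.4254,  0.0151],
       [-0.2985,  0.6088, -0.735 ],
       [ 0.3034, -0.6696, -0.6779]]), 't': array([0.4671, 0.1976, 0.9292])}
```

View pics/top0.png

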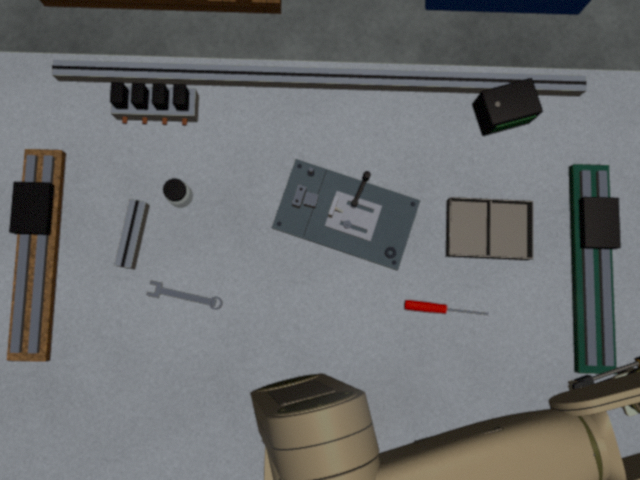

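View pics/side0.png

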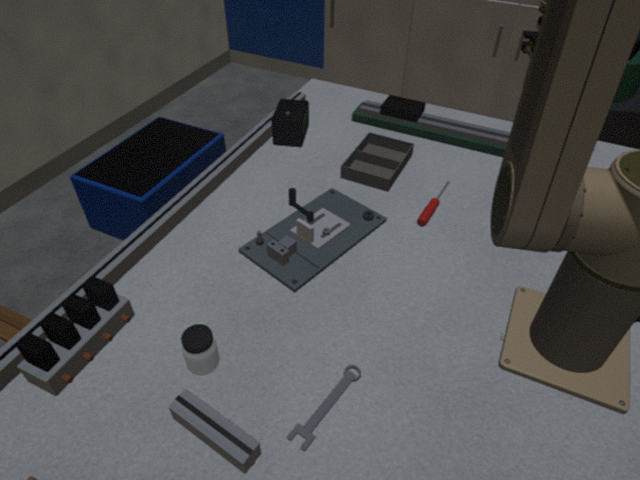

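The top view shows the plate with its corners near (297,160), (418,200), (397,268) and (272,228). The stop is on the left at about (300,195), the white bracket is central, and the lever's knob is at (366,175). The side view agrees with this. Next I'll turn the corners into a plate pose and plan the approach.

```bash
cat > h.py <<'E'
from plant import robot, viewer, order
import cv2, numpy as np
from scipy.spatial.transform import Rotation as Ro
np.set_printoptions(precision=4,suppress=True)
def ray(c,uv,z):
    d=np.array([(uv[0]-c["cx"])/c["fx"],(uv[1]-c["cy"])/c["fy"],1.]); R=np.array(c["R"]);t=np.array(c["t"])
    o=-R.T@t; d=R.T@d; return o+d*(z-o[2])/d[2]
def proj(c,X):
    p=np.array(c["R"])@np.asarray(X,float)+np.array(c["t"]); return np.array([c["fx"]*p[0]/p[2]+c["cx"],c["fy"]*p[1]/p[2]+c["cy"]])
def tool():
    s=robot.read_state(); return s,Ro.from_rotvec(s["orientation"]).as_matrix(),np.array(s["tool_pos"])
E
python3 - <<'E'
from h import *
im=cv2.imread("pics/top0.png"); c=viewer.get_calibration("top")
P=[ray(c,p,.012)[:2] for p in((297,160),(418,200),(397,268),(272,228))]
P=np.array(P);print(P)
x=(P[0]+P[3]-P[1]-P[2])/2; L=np.linalg.norm(x); x/=L; print("len",L,"yaw",np.arctan2(x[1],x[0])); ctr=P.mean(0); o=ctr+x*.010; print("origin",o)
y=np.array([-x[1],x[0]])
for n,uv,z in(("knob",(366,175),.08),("piv",(354,203),.05)):
    p=ray(c,uv,z)[:2]-o; print(n,p@x,p@y)
s,R,t=tool(); print(R,t); w=viewer.get_calibration("wrist"); print("wrist cam in tool:",R.T@(-np.array(w["R"]).T@w["t"]-t), (np.array(w["R"])@R))
E
```

```text
[[ 0.6941  0.0536]
 [ 0.6031 -0.2421]
 [ 0.4365 -0.1924]
 [ 0.5252  0.1088]]
len 0.3116889461916322 yaw 1.2782899716741134
origin [ 0.5676 -0.0585]
knob -0.026096136599944527 -0.08846014396369098
piv -0.02005131795477299 -0.02314667152730858
[[ 0.9415  0.3371 -0.0005]
 [ 0.3371 -0.9415  0.0016]
 [ 0.0001 -0.0016 -1.    ]] [ 0.2022 -0.5647  0.4038]
wrist cam in tool: [ 0.0805 -0.0007  0.0201] [[-0.0004  1.     -0.0005]
 [-0.9568 -0.0005 -0.2907]
 [-0.2907  0.0004  0.9568]]
```

Call:
apply_moves --deltas '[[93,[48.4,-34.3,0],0],[93,[48.4,-34.3,0],0],[93,[48.4,-34.3,0],0],[93,[48.4,-34.3,0],0],[93,[48.4,-34.3,0],0]]'

```text
t: 0.72
tool_pos: [0.3729, -0.3201, 0.4044]
orientation: [-3.095, -0.537, 0.0]
force: [0.7, -0.6, -0.2]
opening: 0.0927
```

Call:
apply_moves --deltas '[[93,[48.4,-34.3,0],0],[93,[48.4,-34.3,0],0],[93,[48.4,-34.3,0],0],[93,[48.4,-34.3,0],0],[93,[48.4,-34.3,0],0]]'

```text
t: 1.35
tool_pos: [0.543, -0.077, 0.4044]
orientation: [3.095, 0.537, -0.001]
force: [0.3, -0.3, 0.1]
opening: 0.093
```

Call:
apply_moves --deltas '[[93,[48.4,-34.3,0],0],[93,[0,0,0],-0.187],[93,[0,0,0],-0.187],[93,[0,0,0],-0.187],[93,[0,0,0],-0.187]]'

```text
t: 1.98
tool_pos: [0.5762, -0.0301, 0.4041]
orientation: [-2.679, -1.639, 0.001]
force: [-0.2, -0.3, 0.7]
opening: 0.0928
```

Call:
apply_moves --deltas '[[93,[0,0,0],-0.186],[93,[0,0,0],0],[93,[0,0,0],0]]'

```text
t: 2.35
tool_pos: [0.5763, -0.0302, 0.4045]
orientation: [-2.526, -1.868, 0.001]
force: [-0.2, -0.3, -0.7]
opening: 0.0932
```

Run:
```python
from h import *
import json
s,R,t=tool(); c=viewer.get_calibration("wrist"); im=viewer.read_camera("wrist"); cv2.imwrite("pics/w1.png",im)
json.dump({k:np.array(v).tolist() for k,v in c.items()},open("w1.json","w"))
print(s["t"],t,np.arctan2(R[1,0],R[0,0]),R[:,2],s["force"],s["q"])
```

```text
2.35 [ 0.5763 -0.0302  0.4045] 1.2734978222947018 [-0.0005  0.     -1.    ] [-0.1729 -0.3216 -0.7334] [-0.1412  0.069   1.5542 -0.      1.5189  0.1561]
```

View pics/w1.png

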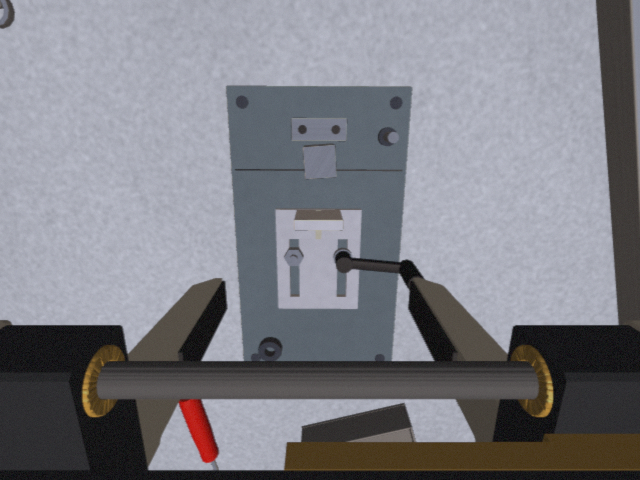

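The wrist view shows the plate with +x up and -y to the right:
- **Plate:** top corners (227,87) and (412,87), scribed line at row 170.
- **Stop and gauge:** stop (292–347, 118–142), gauge block (303–337, 145–178), askew.
- **Bracket:** top strip (295–342, 220–230).
- **Lever:** pivot (343,260), knob about (407,268).

Run:
```python
from h import *
import json
c=json.load(open("w1.json")); im=cv2.imread("pics/w1.png"); g=cv2.GaussianBlur(cv2.cvtColor(im,cv2.COLOR_BGR2GRAY),(3,3),0).astype(float)
def edge(v,a,b,sgn): # column of strongest step
    d=np.diff(g[v,a:b])*sgn; return a+d.argmax()+.5
L=np.array([ray(c,(edge(v,215,255,-1),v),.012)[:2] for v in range(100,260,8)])
Rr=np.array([ray(c,(edge(v,385,425,1),v),.012)[:2] for v in list(range(95,125,5))+list(range(150,250,8))])
T=np.array([ray(c,(u,60+(-np.diff(g[60:110,u])).argmax()+.5),.012)[:2] for u in range(235,405,8)])
S=np.array([ray(c,(u,160+g[160:180,u].argmin()),.012)[:2] for u in list(range(240,295,6))+list(range(350,400,6))])
def fit(P):
    vx,vy,x0,y0=cv2.fitLine(P.astype(np.float32),cv2.DIST_HUBER,0,1e-4,1e-4).ravel(); d=np.array([vx,vy],float); n=np.array([-vy,vx]); return d,np.array([x0,y0]),np.abs((P-[x0,y0])@n).mean()
for n,P in(("L",L),("R",Rr),("T",T),("S",S)):
    d,p,r=fit(P); print(n,np.degrees(np.arctan2(d[1],d[0])),p,"res",r)
dl=fit(L)[0]; dl*=np.sign(dl[1]); dr=fit(Rr)[0]; dr*=np.sign(dr[1]); ds=fit(S)[0]; ds*=-np.sign(ds[0]); ds=np.array([ds[1],-ds[0]])
dt=fit(T)[0]; dt*=-np.sign(dt[0]); dt=np.array([dt[1],-dt[0]])
x=(dl+dr+ds+dt); x/=np.linalg.norm(x); y=np.array([-x[1],x[0]])
pl,pr,ps,pt=[fit(P)[1] for P in(L,Rr,S,T)]
print("width",(pl-pr)@y,"T-S",(pt-ps)@x)
oy=((pl+pr)@y)/2; ox=(((ps@x)-.07)+(pt@x-.15))/2; o=ox*x+oy*y
print("yaw",np.arctan2(x[1],x[0]),"o",o)
json.dump(dict(o=o.tolist(),x=x.tolist(),y=y.tolist()),open("plate.json","w"))
def pl_(uv,z): p=ray(c,uv,z)[:2]-o; return np.round(1e3*np.array([p@x,p@y]),1)
# bracket top strip
m=((im.min(2)>150)&(im.max(2)-im.min(2)<40)).astype(np.uint8); m[:205]=0;m[:,:265]=0;m[:,365:]=0;m[232:]=0
print("strip rows at cols", [(u,np.round(g[210:238,u]).astype(int).tolist()) for u in(302,330)])
print("row 225", np.round(g[225,286:352:1]).astype(int).tolist())
print("foot back/front", pl_((277,308),.018),pl_((357,308),.018),pl_((276,210),.018),pl_((361,210),.018))
print("strip", [pl_(p,.062) for p in((295,220),(342,220),(295,230),(342,230))])
print("stop top", [pl_(p,.047) for p in((292,118),(347,118),(292,140),(347,140))])
print("gauge top",[pl_(p,.044) for p in((303,148),(334,145),(337,177),(306,179))])
print("knob top",pl_((406,267),.082),"piv",pl_((343,256),.06), "tcp",[ (np.array([.5763,-.0302])-o)@v for v in(x,y)])
cv2.imwrite("pics/w1c.png",cv2.resize(im[105:320,220:440],None,fx=3,fy=2.7,interpolation=cv2.INTER_CUBIC))
```

```text
L 72.65581621516442 [0.4983 0.0219] res 0.00026365774451889005
R 72.65293387914792 [ 0.673  -0.0201] res 0.0002612247484549947
T -17.196447152988203 [0.618  0.0825] res 0.00019217416484585719
S -17.52494876748094 [0.6013 0.0038] res 0.00012641562139000635
width 0.17928571926713194 T-S 0.080066185651554
yaw 1.2679265240155768 o [ 0.567  -0.0588]
strip rows at cols [(302, [93, 89, 89, 89, 89, 90, 90, 88, 90, 114, 156, 180, 182, 181, 181, 181, 180, 180, 178, 168, 158, 163, 171, 172, 173, 172, 172, 171]), (330, [93, 90, 89, 89, 90, 91, 91, 91, 95, 120, 160, 181, 184, 184, 184, 183, 183, 183, 183, 181, 177, 173, 171, 170, 170, 171, 171, 171])]
row 225 [172, 172, 172, 172, 172, 172, 172, 172, 173, 176, 177, 178, 180, 180, 180, 180, 181, 180, 178, 177, 178, 179, 179, 178, 178, 179, 180, 180, 180, 180, 181, 181, 181, 182, 182, 182, 182, 182, 182, 181, 181, 182, 182, 183, 183, 183, 184, 184, 183, 183, 182, 181, 181, 182, 181, 180, 173, 167, 169, 172, 173, 172, 172, 172, 172, 172]
foot back/front [-85.3  45.9] [-84.8 -45.1] [28.6 43.8] [ 29.1 -45. ]
strip [array([29.2, 21.3]), array([ 29.4, -22.2]), array([19.6, 21.5]), array([ 19.8, -22.5])]
stop top [array([119.3,  23.7]), array([119.5, -25.4]), array([100.3,  24. ]), array([100.5, -26. ])]
gauge top [array([93.1, 14.2]), array([ 95.9, -14.4]), array([ 66.7, -17.7]), array([64.6, 11.5])]
knob top [ -9.  -79.8] piv [ -6.8 -24.2] tcp [np.float64(0.03007349119043055), np.float64(-0.0003470443852857854)]
```

View pics/w1c.png

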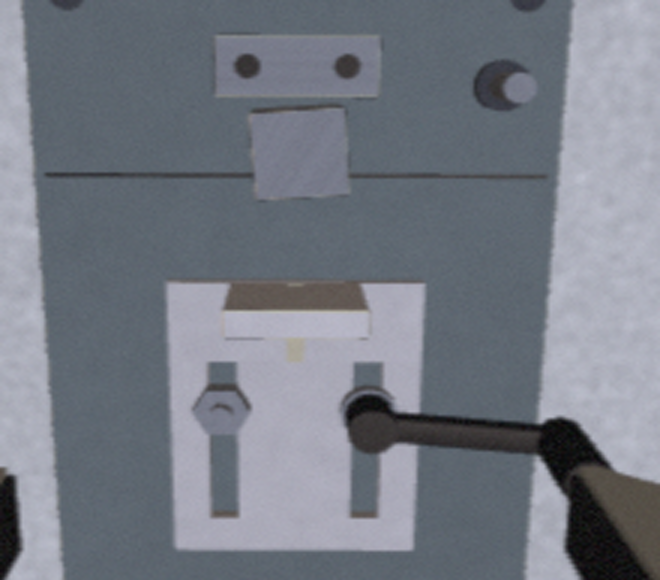

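Call:
apply_moves --deltas '[[93,[-5.6,0.2,0],0.0056],[93,[0,0,50],0],[93,[0,0,50],0],[93,[0,0,50],0],[93,[0,0,30],0]]'

```text
t: 3.02
tool_pos: [0.5736, -0.0358, 0.2217]
orientation: [-2.527, -1.863, 0.004]
force: [0.3, 0.9, 0.0]
opening: 0.0926
```

Call:
apply_moves --deltas '[[93,[0,0,15.5],0],[93,[0,0,0],0],[93,[0,0,0],0]]'

```text
t: 3.4
tool_pos: [0.5758, -0.0359, 0.2111]
orientation: [2.526, 1.865, 0.003]
force: [0.2, -0.9, 0.3]
opening: 0.093
```

```bash
cat >> h.py <<'E'
import json
def rep():
    P=json.load(open("plate.json")); o,x,y=[np.array(P[k]) for k in"oxy"]; s,R,t=tool()
    p=t[:2]-o; f=np.array(s["force"]); 
    print("t%.2f plate x %.2f y %.2f z %.2f yawerr %.4f | fx %.2f fy %.2f fz %.2f open %.1f"%(s["t"],1e3*p@x,1e3*p@y,1e3*t[2],np.arctan2(R[1,0],R[0,0])-np.arctan2(x[1],x[0]),f[:2]@x,f[:2]@y,f[2],1e3*s["opening"]),"wt",np.array(s["wrist_torque"]))
    return s,R,t,o,x,y
E
python3 - <<'E'
from h import *
rep(); c=viewer.get_calibration("wrist"); im=viewer.read_camera("wrist"); cv2.imwrite("pics/w2.png",im)
json.dump({k:np.array(v).tolist() for k,v in c.items()},open("w2.json","w"))
E
```

```text
t3.40 plate x 24.53 y -1.56 z 211.05 yawerr 0.0039 | fx -0.76 fy -0.47 fz 0.33 open 93.0 wt [-0.0205 -0.1    -0.0027]
```

View pics/w2.png

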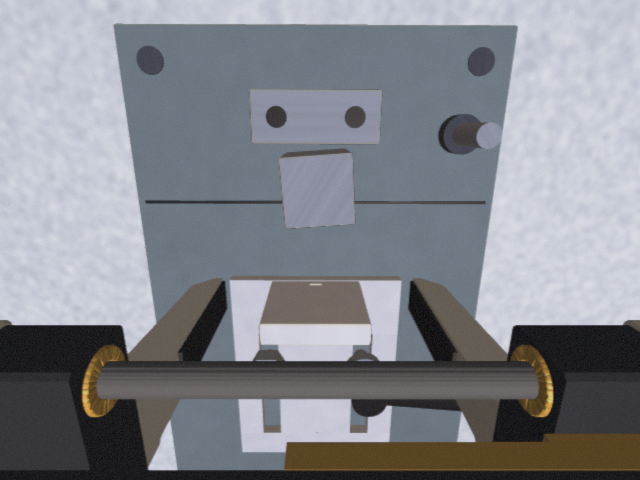

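The close view shows the bracket's upright centred between the open fingers. Its top edge runs from (260,322) to (371,322). The gauge block is still askew, at (280–355, 150–229).

Run:
```python
from h import *
s,R,t,o,x,y=rep()
c=json.load(open("w2.json"));
def pl_(uv,z): p=ray(c,uv,z)[:2]-o; return np.round(1e3*np.array([p@x,p@y]),1)
print([pl_(p,.062) for p in((260,323),(371,323))],[pl_(p,.018) for p in((230,277),(400,277))])
print("scribe",pl_((146,202),.012),pl_((485,202),.012),"stop",[pl_(p,.047) for p in((251,141),(381,143))],"edges",pl_((121,60),.012),pl_((512,60),.012))
print("tool axes in plate", np.round(np.array([x@R[:2,0],y@R[:2,0],x@R[:2,1],y@R[:2,1]]),4),R[:,2])
```

```text
t3.45 plate x 24.57 y -1.66 z 211.27 yawerr 0.0040 | fx -0.52 fy -0.03 fz 0.39 open 93.0 wt [-0.0945 -0.0844  0.0115]
[array([30.1, 22.3]), array([ 30.1, -22.8])] [array([31.2, 44.4]), array([ 31.4, -44.3])]
scribe [69.6 85.7] [ 70.1 -86.1] stop [array([100.9,  25. ]), array([100.3, -25.5])] edges [134.9  88.1] [135.6 -89.2]
tool axes in plate [ 1.     0.004  0.004 -1.   ] [ 0.0032 -0.0005 -1.    ]
```

Call:
apply_moves --deltas '[[93,[0,-1.3,2],0.004],[93,[0,0,0],0],[50,[0,0,0],0],[50,[0,0,0],0],[50,[0,0,0],0]]' --grip_force 30

```text
t: 4.08
tool_pos: [0.5737, -0.0352, 0.2072]
orientation: [-2.531, -1.861, 0.0]
force: [-0.3, -0.4, 0.0]
opening: 0.0678
```

```bash
python3 -c "
from h import *
rep()"
```

```text
t4.08 plate x 24.49 y 0.66 z 207.25 yawerr 0.0003 | fx -0.46 fy 0.19 fz 0.04 open 67.8 wt [-0.0569 -0.0405  0.0472]
```

Call:
apply_moves --deltas '[[40,[0,0,0],0],[40,[0,0,0],0],[40,[0,0,0],0],[40,[0,0,0],0],[40,[0,0,0],0]]'

```text
t: 4.7
tool_pos: [0.5737, -0.0352, 0.2072]
orientation: [2.531, 1.861, 0.0]
force: [1.0, 0.2, -1.7]
opening: 0.046
```

```bash
python3 -c "
from h import *
rep()"
```

```text
t4.70 plate x 24.49 y 0.61 z 207.24 yawerr 0.0003 | fx 0.47 fy -0.86 fz -1.67 open 46.0 wt [-0.0432 -0.1908  0.0691]
```

Call:
apply_moves --deltas '[[40,[4,0,0],0],[40,[5,0,0],0],[40,[5,0,0],0],[40,[5,0,0],0],[40,[5,0,0],0]]'

```text
t: 5.32
tool_pos: [0.5809, -0.012, 0.2073]
orientation: [2.531, 1.861, -0.0]
force: [-0.7, -2.2, -0.6]
opening: 0.0454
```

```bash
python3 -c "
from h import *
rep()"
```

```text
t5.33 plate x 48.86 y 0.69 z 207.25 yawerr 0.0004 | fx -2.31 fy 0.05 fz -0.58 open 45.4 wt [-0.3566  0.0427 -0.0323]
```

Call:
apply_moves --deltas '[[40,[2,0,0],0],[40,[2,0,0],0],[40,[2,0,0],0]]'

```text
t: 5.7
tool_pos: [0.5826, -0.0066, 0.2072]
orientation: [-2.531, -1.861, 0.0]
force: [-1.4, -2.4, 0.1]
opening: 0.0459
```

Call:
apply_moves --deltas '[[40,[1,0,0],0],[40,[1,0,0],0],[40,[1,0,0],0]]'

```text
t: 6.08
tool_pos: [0.5835, -0.0038, 0.2072]
orientation: [-2.531, -1.861, 0.0]
force: [-0.1, -2.3, 0.1]
opening: 0.0454
```

Call:
apply_moves --deltas '[[40,[1,0,0],0],[40,[1,0,0],0]]'

```text
t: 6.32
tool_pos: [0.5841, -0.0018, 0.2072]
orientation: [2.531, 1.861, -0.0]
force: [-0.4, -2.2, 0.4]
opening: 0.0459
```

Call:
apply_moves --deltas '[[40,[0.5,0,0],0],[40,[0.5,0,0],0]]'

```text
t: 6.58
tool_pos: [0.5843, -0.001, 0.2072]
orientation: [2.531, 1.861, -0.001]
force: [-1.5, -3.2, 1.6]
opening: 0.0456
```

```bash
python3 -c "
from h import *
rep(); print(np.array(json.load(open('plate.json'))['x']))"
```

```text
t6.58 plate x 60.35 y 0.69 z 207.24 yawerr 0.0003 | fx -3.51 fy 0.44 fz 1.57 open 45.6 wt [-0.5749  0.1517  0.037 ]
[0.2983 0.9545]
```

Call:
apply_moves --deltas '[[40,[0.5,0,0],0],[40,[0.5,0,0],0],[40,[0.5,0,0],0]]'

```text
t: 6.95
tool_pos: [0.5848, 0.0005, 0.2072]
orientation: [-2.531, -1.861, 0.0]
force: [-1.8, -3.1, 1.6]
opening: 0.0454
```

Call:
apply_moves --deltas '[[40,[0.5,0,0],0],[40,[0.5,0,0],0]]'

```text
t: 7.2
tool_pos: [0.5851, 0.0015, 0.2072]
orientation: [2.531, 1.861, -0.0]
force: [-2.0, -3.6, 2.2]
opening: 0.0452
```

Call:
apply_moves --deltas '[[40,[0.4,0,0],0],[40,[0.4,0,0],0]]'

```text
t: 7.45
tool_pos: [0.5854, 0.0023, 0.2072]
orientation: [2.531, 1.861, 0.0]
force: [-1.4, -3.2, 1.1]
opening: 0.0457
```

```bash
python3 -c "
from h import *
rep()"
```

```text
t7.45 plate x 63.78 y 0.63 z 207.24 yawerr 0.0003 | fx -3.45 fy 0.36 fz 1.13 open 45.7 wt [-0.5763  0.1617 -0.0428]
```

Call:
apply_moves --deltas '[[40,[0.3,0,0],0],[40,[0.3,0,0],0]]'

```text
t: 7.7
tool_pos: [0.5856, 0.0028, 0.2072]
orientation: [2.531, 1.861, 0.0]
force: [-2.0, -3.1, 0.6]
opening: 0.0459
```

Call:
apply_moves --deltas '[[40,[0.2,0,0],0],[40,[0.2,0,0],0]]'

```text
t: 7.95
tool_pos: [0.5857, 0.0032, 0.2073]
orientation: [2.531, 1.861, 0.0]
force: [-0.6, -2.3, -0.3]
opening: 0.0456
```

Call:
apply_moves --deltas '[[40,[0.2,0,0],0],[40,[0,0,0],0]]'

```text
t: 8.2
tool_pos: [0.5857, 0.0033, 0.2072]
orientation: [2.531, 1.861, -0.0]
force: [-1.2, -5.1, 0.6]
opening: 0.0457
```

```bash
python3 -c "
from h import *
rep()"
```

```text
t8.20 plate x 64.90 y 0.67 z 207.23 yawerr 0.0002 | fx -5.24 fy -0.34 fz 0.59 open 45.7 wt [-0.6998  0.0952 -0.0462]
```

Call:
apply_moves --deltas '[[40,[0.15,0,0],0],[40,[0,0,0],0]]'

```text
t: 8.45
tool_pos: [0.5857, 0.0034, 0.2073]
orientation: [2.531, 1.861, -0.0]
force: [-0.8, -5.1, 1.0]
opening: 0.0457
```

Call:
apply_moves --deltas '[[40,[0.15,0,0],0],[40,[0,0,0],0]]'

```text
t: 8.7
tool_pos: [0.5858, 0.0034, 0.2073]
orientation: [2.531, 1.861, -0.001]
force: [-2.4, -5.6, 1.7]
opening: 0.0461
```

```bash
python3 -c "
from h import *
rep()"
```

```text
t8.70 plate x 65.01 y 0.65 z 207.26 yawerr 0.0002 | fx -6.05 fy 0.64 fz 1.72 open 46.1 wt [-0.8958  0.2036  0.0049]
```

Call:
apply_moves --deltas '[[40,[0.4,0,0],0],[40,[0,0,0],0]]'

```text
t: 8.95
tool_pos: [0.5858, 0.0035, 0.2073]
orientation: [2.531, 1.861, -0.001]
force: [-2.7, -6.8, 1.8]
opening: 0.046
```

Call:
apply_moves --deltas '[[40,[0.4,0,0],0],[40,[0,0,0],0]]'

```text
t: 9.2
tool_pos: [0.5859, 0.0037, 0.2072]
orientation: [2.531, 1.86, -0.002]
force: [-3.4, -8.7, 2.7]
opening: 0.046
```

```bash
python3 -c "
from h import *
rep()"
```

```text
t9.20 plate x 65.26 y 0.63 z 207.23 yawerr -0.0000 | fx -9.27 fy 0.63 fz 2.73 open 46.0 wt [-1.4151  0.3827 -0.0695]
```

Call:
apply_moves --deltas '[[40,[0.4,0,0],0],[40,[0.4,0,0],0],[40,[0,0,0],0]]'

```text
t: 9.57
tool_pos: [0.586, 0.0039, 0.2073]
orientation: [2.53, 1.86, -0.004]
force: [-5.2, -12.0, 3.9]
opening: 0.0458
```

Call:
apply_moves --deltas '[[40,[0.4,0,0],0],[40,[0,0,0],0],[40,[0,0,0],0]]'

```text
t: 9.95
tool_pos: [0.586, 0.004, 0.2073]
orientation: [2.53, 1.86, -0.005]
force: [-6.1, -13.5, 4.2]
opening: 0.0455
```

Run:
```python
from h import *
rep(); c=viewer.get_calibration("wrist"); im=viewer.read_camera("wrist"); cv2.imwrite("pics/w3.png",im)
json.dump({k:np.array(v).tolist() for k,v in c.items()},open("w3.json","w"))
rep()
```

```text
t9.95 plate x 65.63 y 0.60 z 207.28 yawerr -0.0004 | fx -14.69 fy 1.85 fz 4.18 open 45.5 wt [-2.2045  0.7667 -0.0936]
t10.00 plate x 65.65 y 0.61 z 207.25 yawerr -0.0004 | fx -14.24 fy 1.45 fz 4.80 open 45.9 wt [-2.2427  0.7435 -0.0617]
```

View pics/w3.png

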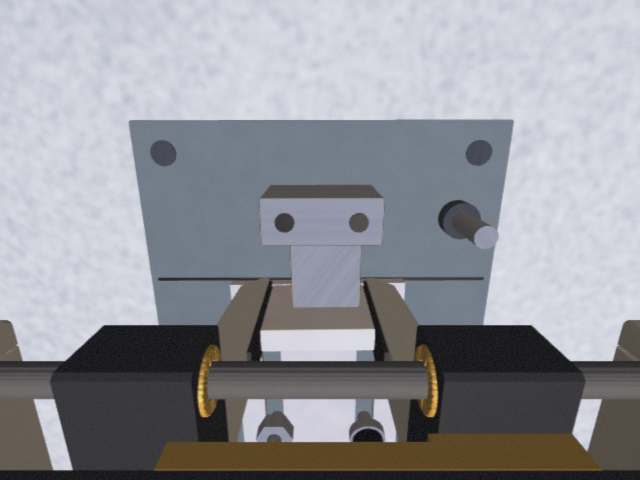

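The gauge block is now square and flat on the stop, and the bracket's front edge is at the scribed line (row ~280). The push is 14.5 N in total. About 2.5 N of that is rubbing, so roughly 12 N is net. I'll release straight away, without backing off.

Call:
apply_moves --deltas '[[80,[0,0,0],0],[80,[0,0,0],0],[80,[0,0,0],0],[80,[0,0,0],0]]'

```text
t: 10.5
tool_pos: [0.5865, 0.0059, 0.2072]
orientation: [-2.53, -1.862, -0.0]
force: [0.7, -0.3, 0.7]
opening: 0.0786
```

Call:
apply_moves --deltas '[[80,[-1.5,0,-10],0],[80,[0,0,-45],0],[80,[0,0,-45],0],[80,[0,0,-40],0],[80,[0,0,0],0]]'

```text
t: 11.12
tool_pos: [0.5874, 0.004, 0.353]
orientation: [2.526, 1.858, 0.011]
force: [0.5, 0.4, 1.0]
opening: 0.0802
```

Run:
```python
from h import *
rep(); c=viewer.get_calibration("wrist"); im=viewer.read_camera("wrist"); cv2.imwrite("pics/w4.png",im)
json.dump({k:np.array(v).tolist() for k,v in c.items()},open("w4.json","w"))
for n in("top","side"):cv2.imwrite(f"pics/{n}4.png",viewer.read_camera(n))
a=cv2.imread("pics/top4.png")[130:290,250:440]; b=cv2.imread("pics/side4.png")[160:310,220:410]
cv2.imwrite("pics/c4.png",np.hstack([cv2.resize(a,(400,337),interpolation=cv2.INTER_CUBIC),cv2.resize(b,(400,337),interpolation=cv2.INTER_CUBIC)]))
```

```text
t11.12 plate x 66.06 y -0.69 z 352.96 yawerr 0.0004 | fx 0.53 fy -0.32 fz 0.99 open 80.2 wt [-0.033  -0.0247 -0.0156]
```

View pics/w4.png

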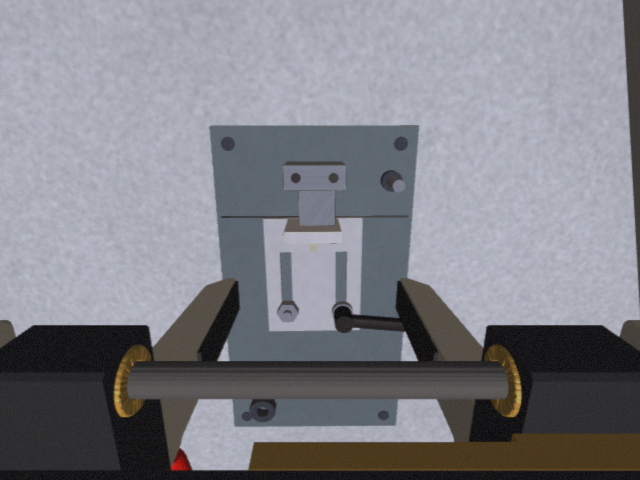

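View pics/c4.png

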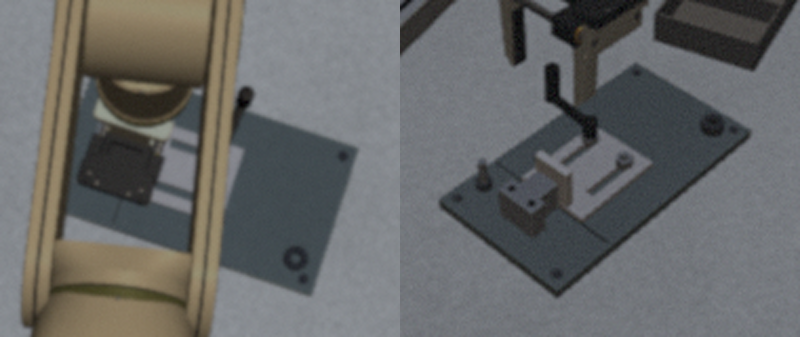

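The bracket and gauge block stayed put after release: the block touches both the stop and the bracket, with the front at the line. The knob top appears at top-camera pixel (366.9,174.2) and side-camera pixel (292.7,189.4). I'll triangulate it.

Run:
```python
from h import *
s,R,t,o,x,y=rep()
for n,uv in(("top",(366.9,174.2)),("side",(292.7,189.4))):
    c=viewer.get_calibration(n)
    for z in(.078,.082):
        p=ray(c,uv,z)[:2]-o; p=np.array([p@x,p@y])*1e3; d=p-[-20,-26]; print(n,z,p,"r",np.linalg.norm(d),"phi",np.arctan2(-d[0],-d[1]))
for n in("top4","side4"):
    im=cv2.imread(f"pics/{n}.png"); m=(im.max(2)<45).astype(np.uint8)
    a=(355,165,380,195) if n[0]=="t" else (280,180,310,215)
    ys,xs=np.nonzero(m[a[1]:a[3],a[0]:a[2]]); print(n,[(v+a[1],xs[ys==v].min()+a[0],xs[ys==v].max()+a[0]) for v in np.unique(ys)][:12])
```

```text
t11.28 plate x 65.65 y 0.98 z 346.67 yawerr 0.0002 | fx -0.45 fy -0.38 fz -0.39 open 80.6 wt [-0.0141 -0.1028  0.021 ]
top 0.078 [-26.0739 -92.2346] r 66.51255879859633 phi 0.09144750463992081
top 0.082 [-26.0176 -91.1822] r 65.45940994976402 phi 0.09205820410167244
side 0.078 [-31.8174 -93.23  ] r 68.26074388777769 phi 0.173998750802457
side 0.082 [-28.0663 -89.3448] r 63.85628128411701 phi 0.12665830753265167
top4 [(np.int64(172), np.int64(366), np.int64(367)), (np.int64(173), np.int64(365), np.int64(368)), (np.int64(174), np.int64(364), np.int64(368)), (np.int64(175), np.int64(364), np.int64(368)), (np.int64(176), np.int64(363), np.int64(367)), (np.int64(177), np.int64(363), np.int64(368)), (np.int64(178), np.int64(363), np.int64(367)), (np.int64(179), np.int64(363), np.int64(367)), (np.int64(180), np.int64(363), np.int64(366)), (np.int64(181), np.int64(362), np.int64(365)), (np.int64(182), np.int64(362), np.int64(364)), (np.int64(183), np.int64(362), np.int64(364))]
side4 [(np.int64(180), np.int64(302), np.int64(304)), (np.int64(181), np.int64(303), np.int64(303)), (np.int64(189), np.int64(290), np.int64(294)), (np.int64(190), np.int64(289), np.int64(294)), (np.int64(191), np.int64(289), np.int64(294)), (np.int64(192), np.int64(289), np.int64(294)), (np.int64(193), np.int64(289), np.int64(294)), (np.int64(194), np.int64(289), np.int64(294)), (np.int64(195), np.int64(289), np.int64(294)), (np.int64(196), np.int64(290), np.int64(294)), (np.int64(197), np.int64(290), np.int64(294)), (np.int64(198), np.int64(290), np.int64(294))]
```

Call:
apply_moves --deltas '[[60,[-30.9,30.5,0],0],[60,[-30.9,30.5,0],0],[60,[-30.8,30.5,0],0],[60,[0,0,0],-0.183],[60,[0,0,0],-0.183]]'

```text
t: 11.9
tool_pos: [0.6453, -0.1122, 0.3445]
orientation: [-2.142, -2.293, 0.003]
force: [-1.0, 0.3, -0.3]
opening: 0.0601
```

Call:
apply_moves --deltas '[[60,[0,0,0],-0.183],[60,[0,0,0],-0.183],[60,[0,0,0],-0.183],[60,[0,0,0],-0.183],[60,[0,0,0],-0.183]]'

```text
t: 12.52
tool_pos: [0.6451, -0.1114, 0.3448]
orientation: [-0.907, -3.004, 0.0]
force: [-0.3, 0.7, 0.4]
opening: 0.0597
```

Call:
apply_moves --deltas '[[60,[0,0,0],-0.183],[60,[0,0,0],0],[60,[0,0,0],0]]'

```text
t: 12.9
tool_pos: [0.6455, -0.1114, 0.3461]
orientation: [-0.645, -3.073, -0.0]
force: [0.0, 0.1, -0.3]
opening: 0.0599
```

Run:
```python
from h import *
s,R,t,o,x,y=rep(); print(s["q"]);c=viewer.get_calibration("wrist"); im=viewer.read_camera("wrist"); cv2.imwrite("pics/w5.png",im)
json.dump({k:np.array(v).tolist() for k,v in c.items()},open("w5.json","w"))
K=o+x*-.027+y*-.0905
for z in(.046,.066,.082): print(proj(c,[*K,z]))
```

```text
t12.90 plate x -26.83 y -90.58 z 346.09 yawerr 1.4601 | fx 0.11 fy 0.03 fz -0.28 open 59.9 wt [ 0.0469 -0.1508 -0.015 ]
[-0.2492  0.3096  1.3901  0.      1.4438 -1.4064]
[317.2015 233.5391]
[317.1909 240.9617]
[317.1812 247.6941]
```

View pics/w5.png

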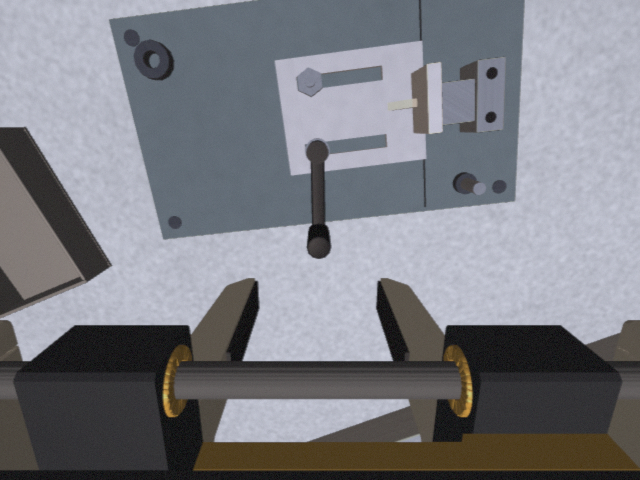

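The knob top is at (319,247), against a predicted (317,248), and the arm lines up with the tool's x axis. I'll descend with the jaws either side of the knob.

Call:
apply_moves --deltas '[[50,[0,0.3,30],0],[50,[0,0,35],0],[40,[0,0,30],0],[36,[0,0,14],0],[36,[0,0,0],0]]' --grip_force 5

```text
t: 13.58
tool_pos: [0.6454, -0.1111, 0.2372]
orientation: [-0.64, -3.074, -0.0]
force: [0.1, -0.3, 1.0]
opening: 0.0362
```

Call:
apply_moves --deltas '[[24,[0,0,0],0],[24,[0,0,0],0],[24,[0,0,0],0]]'

```text
t: 13.95
tool_pos: [0.6462, -0.1113, 0.2394]
orientation: [0.638, 3.074, -0.0]
force: [0.5, -0.3, -0.2]
opening: 0.0239
```

Run:
```python
from h import *
rep()
```

```text
t13.95 plate x -26.47 y -91.28 z 239.37 yawerr 1.4642 | fx -0.10 fy -0.56 fz -0.24 open 23.9 wt [ 0.0819 -0.1796  0.0209]
```

Call:
apply_moves --deltas '[[21,[0,-1.5,0],0],[21,[0.1,-3.2,0.2],0.05],[21,[0.2,-5.2,0.3],0.08],[21,[0.3,-6.5,0.4],0.1],[21,[0.3,-6.5,0.4],0.1]]'

```text
t: 14.58
tool_pos: [0.6338, -0.1303, 0.2373]
orientation: [1.139, 2.927, 0.001]
force: [1.2, 3.7, 1.0]
opening: 0.021
```

```bash
cat >> h.py <<'E'
def lev():
    s,R,t,o,x,y=rep(); p=np.array([(t[:2]-o)@x,(t[:2]-o)@y])*1e3-[-20,-26]
    a=np.arctan2(x[1],x[0]); phi=np.arctan2(-p[0],-p[1]); tx=np.arctan2(R[1,0],R[0,0])-a
    print("r %.2f phi_tcp %.4f phi_tool %.4f ftool"%(np.linalg.norm(p),phi,np.pi/2-tx),R.T@np.array(s["force"]),"open",s["opening"]*1e3)
E
python3 - <<'E'
from h import *
lev()
E
```

```text
t14.57 plate x -48.32 y -85.06 z 237.31 yawerr 1.1312 | fx 3.90 fy -0.01 fz 0.99 open 21.0 wt [ 0.4429 -0.2135  0.042 ]
r 65.50 phi_tcp 0.4471 phi_tool 0.4396 ftool [ 1.6481  3.5328 -0.9847] open 20.977094795431558
```

Call:
apply_moves --deltas '[[21,[0.3,-6.5,0.4],0.1],[21,[0.3,-6.5,0.4],0.1],[21,[0.3,-6.5,0.4],0.1],[21,[0.3,-6.5,0.4],0.1],[21,[0.3,-6.5,0.4],0.1]]'

```text
t: 15.2
tool_pos: [0.6069, -0.1481, 0.2352]
orientation: [1.829, 2.554, 0.002]
force: [2.2, 2.1, -0.1]
opening: 0.0214
```

Run:
```python
from h import *
lev()
```

```text
t15.20 plate x -73.33 y -64.70 z 235.21 yawerr 0.6311 | fx 2.71 fy -1.49 fz -0.10 open 21.4 wt [ 0.3778 -0.3657  0.0224]
r 65.90 phi_tcp 0.9430 phi_tool 0.9397 ftool [1.304  2.8031 0.1046] open 21.376641404777207
```

Call:
apply_moves --deltas '[[21,[0.3,-5.2,0.3],0.08],[21,[0.2,-3.9,0.3],0.06],[21,[0.15,-2.6,0.2],0.04]]'

```text
t: 15.58
tool_pos: [0.5955, -0.1507, 0.2345]
orientation: [2.049, 2.381, 0.002]
force: [1.7, 1.9, -0.1]
opening: 0.0207
```

Run:
```python
from h import *
lev()
```

```text
t15.57 plate x -79.20 y -54.63 z 234.46 yawerr 0.4526 | fx 2.31 fy -1.02 fz -0.13 open 20.7 wt [ 0.191  -0.3957 -0.0434]
r 65.76 phi_tcp 1.1203 phi_tool 1.1182 ftool [1.6309 1.9246 0.137 ] open 20.740299257382443
```

Call:
apply_moves --deltas '[[21,[0.15,-2.6,0.2],0.04],[21,[0.15,-2.6,0.2],0.04],[21,[0.15,-2.6,0.1],0.04]]'

```text
t: 15.95
tool_pos: [0.5879, -0.1512, 0.2341]
orientation: [2.187, 2.254, 0.002]
force: [1.9, 1.1, -0.6]
opening: 0.0213
```

Run:
```python
from h import *
lev()
```

```text
t15.95 plate x -81.94 y -47.49 z 234.06 yawerr 0.3330 | fx 1.64 fy -1.53 fz -0.55 open 21.3 wt [ 0.1427 -0.4844 -0.0056]
r 65.56 phi_tcp 1.2369 phi_tool 1.2378 ftool [1.05   1.9789 0.556 ] open 21.316632810030544
```

Call:
apply_moves --deltas '[[21,[0.05,-2.6,0.2],0.04],[21,[0.05,-2.6,0.2],0.04],[21,[0.05,-2.6,0.1],0.04]]'

```text
t: 16.32
tool_pos: [0.5801, -0.1509, 0.2335]
orientation: [2.318, 2.119, 0.002]
force: [1.9, 1.5, -1.1]
opening: 0.0211
```

Run:
```python
from h import *
lev()
```

```text
t16.32 plate x -84.02 y -39.97 z 233.53 yawerr 0.2130 | fx 1.96 fy -1.42 fz -1.08 open 21.1 wt [ 0.2202 -0.4367  0.0433]
r 65.53 phi_tcp 1.3560 phi_tool 1.3578 ftool [1.6191 1.8031 1.0842] open 21.072896503380402
```

Call:
apply_moves --deltas '[[21,[0.05,-2.6,0.2],0.04],[21,[0.05,-2.6,0.2],0.04]]'

```text
t: 16.58
tool_pos: [0.575, -0.1502, 0.2332]
orientation: [2.401, 2.024, 0.002]
force: [1.8, 1.6, 0.7]
opening: 0.0208
```

Run:
```python
from h import *
lev()
```

```text
t16.57 plate x -84.90 y -34.89 z 233.19 yawerr 0.1330 | fx 2.06 fy -1.28 fz 0.71 open 20.8 wt [ 0.1571 -0.5088  0.0035]
r 65.50 phi_tcp 1.4347 phi_tool 1.4378 ftool [ 1.872   1.5408 -0.7087] open 20.811508209602
```

Call:
apply_moves --deltas '[[21,[0.0,-2,0.1],0.03],[21,[0.0,-2,0.1],0.03],[21,[0.0,-2,0.1],0.03]]'

```text
t: 16.95
tool_pos: [0.569, -0.1492, 0.2328]
orientation: [2.49, 1.914, 0.001]
force: [4.2, 2.2, 1.1]
opening: 0.021
```

Run:
```python
from h import *
lev()
```

```text
t16.95 plate x -85.70 y -28.85 z 232.83 yawerr 0.0426 | fx 3.31 fy -3.37 fz 1.11 open 21.0 wt [ 0.1701 -0.6629  0.0148]
r 65.76 phi_tcp 1.5274 phi_tool 1.5282 ftool [ 3.1608  3.509  -1.1079] open 21.01988682094205
```

Call:
apply_moves --deltas '[[21,[0.0,-2,0.1],0.03],[21,[0.0,-2,0.1],0.03]]'

```text
t: 17.2
tool_pos: [0.5653, -0.1481, 0.2327]
orientation: [2.547, 1.838, 0.002]
force: [4.9, 1.8, 2.5]
opening: 0.021
```

Run:
```python
from h import *
lev()
```

```text
t17.20 plate x -85.76 y -24.97 z 232.71 yawerr -0.0177 | fx 3.19 fy -4.18 fz 2.51 open 21.0 wt [ 0.3108 -1.0036  0.051 ]
r 65.77 phi_tcp 1.5864 phi_tool 1.5885 ftool [ 3.265   4.1269 -2.5071] open 21.00302137407713
```

Call:
apply_moves --deltas '[[21,[0.4,-0.5,-0.3],0.01],[21,[0.4,-0.5,-0.2],0.01],[21,[0,0,0],0]]'

```text
t: 17.58
tool_pos: [0.5643, -0.1474, 0.2328]
orientation: [2.564, 1.813, 0.0]
force: [5.7, -1.1, -1.0]
opening: 0.0214
```

Run:
```python
from h import *
lev()
```

```text
t17.57 plate x -85.38 y -23.90 z 232.81 yawerr -0.0369 | fx 0.60 fy -5.74 fz -0.98 open 21.4 wt [-0.2331 -0.8964  0.0333]
r 65.41 phi_tcp 1.6030 phi_tool 1.6077 ftool [0.8096 5.7139 0.9885] open 21.358703986267358
```

Call:
apply_moves --deltas '[[21,[0.2,-1,0.0],0.015],[21,[0.1,-1,0],0.015],[21,[0,0,0],0]]'

```text
t: 17.95
tool_pos: [0.5626, -0.1466, 0.2328]
orientation: [2.591, 1.774, 0.0]
force: [5.7, -1.8, -2.1]
opening: 0.0209
```

Run:
```python
from h import *
lev()
```

```text
t17.95 plate x -85.16 y -21.98 z 232.78 yawerr -0.0672 | fx -0.06 fy -5.99 fz -2.12 open 20.9 wt [-0.4296 -0.9435  0.0197]
r 65.28 phi_tcp 1.6324 phi_tool 1.6380 ftool [0.3396 5.9777 2.1297] open 20.868717534838016
```

Call:
apply_moves --deltas '[[21,[0.0,-1,0.3],0.015],[21,[0.0,-1.0,0.2],0.015]]'

```text
t: 18.2
tool_pos: [0.5611, -0.146, 0.2327]
orientation: [2.617, 1.734, 0.002]
force: [7.3, -1.9, -1.3]
opening: 0.0212
```

Run:
```python
from h import *
lev()
```

```text
t18.20 plate x -84.98 y -20.35 z 232.71 yawerr -0.0974 | fx 0.41 fy -7.57 fz -1.33 open 21.2 wt [-0.4022 -1.258   0.0246]
r 65.22 phi_tcp 1.6576 phi_tool 1.6682 ftool [1.1432 7.4869 1.3473] open 21.169827487136022
```

The tangential force is about 6–7.5 N, inside the tight band. I'll back off, open the jaws and rise.

Call:
apply_moves --deltas '[[21,[0,1,0],0],[21,[0,1,0],0],[30,[0,1,0],0],[40,[0,0,0],0],[40,[0,0,0],0]]'

```text
t: 18.82
tool_pos: [0.5631, -0.1464, 0.2318]
orientation: [-2.617, -1.737, 0.001]
force: [-0.4, -0.4, 0.1]
opening: 0.0392
```

Call:
apply_moves --deltas '[[40,[0,0,-10],0],[40,[0,0,-40],0],[40,[0,0,-50],0],[40,[0,0,-40],0],[40,[0,0,0],0]]'

```text
t: 19.45
tool_pos: [0.5645, -0.1469, 0.378]
orientation: [2.611, 1.734, 0.008]
force: [0.6, 0.0, 0.4]
opening: 0.0399
```

Run:
```python
from h import *
lev(); c=viewer.get_calibration("wrist"); im=viewer.read_camera("wrist"); cv2.imwrite("pics/w6.png",im)
json.dump({k:np.array(v).tolist() for k,v in c.items()},open("w6.json","w"))
```

```text
t19.45 plate x -84.80 y -23.88 z 378.00 yawerr -0.0957 | fx 0.17 fy -0.53 fz 0.41 open 39.9 wt [-0.0138 -0.083  -0.0055]
r 64.83 phi_tcp 1.6035 phi_tool 1.6665 ftool [ 0.22    0.5108 -0.4075] open 39.887536408059844
```

View pics/w6.png

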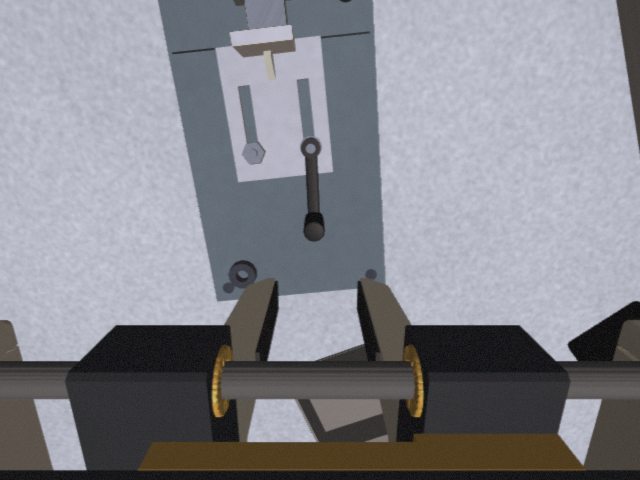

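The lever now points back along the slide with the knob at (314,232), and the bracket is at the line. I'll take one last look from above the gauge.

Call:
apply_moves --deltas '[[40,[58,-18,0],0],[40,[58,-18,0],0],[40,[0,0,0],0],[40,[0,0,0],0]]'

```text
t: 20.0
tool_pos: [0.5749, -0.0255, 0.371]
orientation: [-2.615, -1.739, 0.003]
force: [0.2, -0.9, 0.5]
opening: 0.0396
```

Run:
```python
from h import *
s,R,t,o,x,y=rep(); c6=json.load(open("w6.json")); k=ray(c6,(314,232),.076)[:2]-o; k=np.array([k@x,k@y])*1e3-[-20,-26]; print("knob phi",np.arctan2(-k[0],-k[1]),np.linalg.norm(k))
c=viewer.get_calibration("wrist"); im=viewer.read_camera("wrist")
P=lambda X,Y,Z: proj(c,[*(o+x*X+y*Y),Z])
for n,a in(("stop",(.1,.0,.047)),("gauge rear top",(.07,0,.044)),("bracket top front",(.07,0,.062)),("foot front",(.07,.04,.018)),("foot rear",(-.045,.04,.018))): print(n,P(*a))
u,v=P(.07,0,.04).astype(int); a=max(0,v-110)
cv2.imwrite("pics/w7.png",cv2.resize(im[a:v+110,u-130:u+130],None,fx=3,fy=3 if a+220>v+110 else 2.7,interpolation=cv2.INTER_CUBIC)[:600]); print("crop origin",u-130,a)
```

```text
t20.00 plate x 34.11 y 2.43 z 371.01 yawerr -0.0946 | fx -0.75 fy -0.50 fz 0.46 open 39.6 wt [-0.0688 -0.0827 -0.0175]
knob phi 1.6178938156317488 65.26044068469369
stop [314.4    146.5688]
gauge rear top [317.8398 182.3484]
bracket top front [317.8505 185.6465]
foot front [274.894  182.2892]
foot rear [289.449  294.4991]
crop origin 187 71
```

View pics/w7.png

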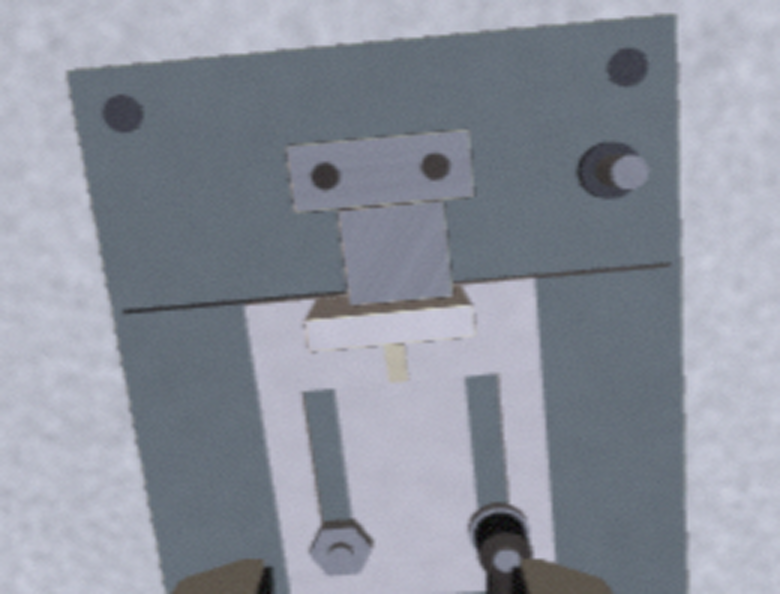

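```bash
python3 -c "
from h import *
print(order.close_job())"
```

```text
the job is handed in; nothing more can be done
None
```

The bracket is pressed up, the lever is clamped, and the job was handed in at about t = 20 s of the 62 s allowed.

- **Bracket:** I gripped the upright at about 28–30 mm above the plate and slid it about 40 mm. The final push was 14.2–14.7 N. Rubbing measured about 2.5 N before it touched the block, so the net press was about 12 N. I let go without pulling back.
- **Clamp lever:** I swung it clockwise by about 1.5 rad, with the jaws loose around the knob. The force at the knob read about 6 N at rest, then 7.5 N (±0.7 N) during the last small step. That is inside the 5–8 N band but near its top, and I did not take another resting reading. The force started climbing about 0.15 rad before the end. I then backed off, opened the jaws and rose clear.
- **Last look:** The gauge block is square between the stop and the bracket with no visible gap. The bracket's front edge is at the scribed line, within about 0.5 mm (186 px measured, 185.6 px predicted). The bolt and collar are where they were. I did not check the wrench, jar, profile or screwdriver again, but the arm did not work near them.
- **Disagreements:** The knob angle was 1.62 rad by camera and 1.635 rad by the arm's pose, which is within measuring error. While tightening, about 3 N sideways and 2.5 N vertical drag built up on the knob, and I corrected it before the final tightening.

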